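# Slide the slide tray out over the shelf's end for the microscopist

### The job

The flat slide tray on the low bench shelf is wanted at the microscope. Push it back so that it lies square against the shelf's upstand, and along the shelf towards the microscope until it sticks out about 4 cm past that end of the shelf, so that its edge shows and it can be taken from above and below. Only push it, never lift it off the shelf or let it fall, and leave everything else where it is.

Things in the scene. Friction and masses are not known exactly. Their poses are not given: they have to be found in the camera images.
- slide_tray: the slide tray: a flat bare-aluminium plate, 100 mm (its x) by 180 mm (its y) by 6 mm thick, 0.2 to 0.4 kg, five glass slides flush in its top. Loose, flat on the shelf board, its long side roughly along the shelf, 15 to 50 mm short of the upstand. Pushed by its 6 mm high edges. Origin: centre of its underside; z up.
- shelf: fixed low shelf: dark grey board, top 100 mm above the bench, 220 mm deep (x), 420 mm long (y), orange lip 8 mm more along its front (-x, robot side). Along the back stands an upstand 24 mm high, inner face at x = +98 mm. Ends at y = +210 and -210 mm are open. Tray square against the upstand: its origin at x = +48 mm; 40 mm out past an end: at y = +160 or -160 mm. Origin: at bench height under the board's centre.
- microscope_front (a point): the microscope, ivory with black parts, 250 mm deep by 180 mm wide by 410 mm high, fixed on the bench beyond one end of the shelf, to the robot's left (+y) or right (-y); a mini centrifuge (200 x 180 x 165 mm) stands on the other side. This point: middle of the front edge of its foot (the edge towards the robot), at bench height.
- oil_bottle: bystander: a small amber dropper bottle, 26 mm across and 52 mm high, standing on the shelf near a front corner. Origin: centre of its underside.
- tally_counter: bystander: a round steel tally counter, 42 mm across and 26 mm high, lying on the shelf near the other front corner. Origin: centre of its underside.
- staining_jar: bystander: a lidded square glass staining jar, 72 mm square and 106 mm high, on the bench behind the shelf. Origin: centre of its underside.
- slide_box: bystander: a closed plastic slide box, 87 x 102 x 40 mm, on the bench in front of the shelf. Origin: centre of its underside.
- petri_dishes: bystander: a stack of three petri dishes, 92 mm across and 47 mm high, on the bench in front of the shelf. Origin: centre of its underside.
- marker_pen: bystander: a white marker pen with a black cap, 140 mm long (x) and 13 mm thick, lying on the bench off the right-hand (-y) end of the shelf. Origin: under its middle.
- wash_bottle: bystander: a white bottle with a red cap, 64 mm across and 110 mm high, on the bench behind the shelf. Origin: centre of its underside.
- tip_rack: bystander: a grey rack of pipette tips, 85 x 120 x 54 mm, on the bench behind the shelf. Origin: centre of its underside.
There are look-alikes about, which are no part of the job. Of the things shaped like the slide_tray, the aluminium one is meant.

How it is judged (in metres and radians):
At the end, for the whole second after the job is handed in: the tray lies flat and still on the shelf, against the upstand (within 6 mm, and parallel to it within 0.05 rad), with 25 to 55 mm of it sticking out past the shelf end on the microscope's side (((world y of microscope_front above 0 m and y of slide_tray in the frame of shelf between 0.145 and 0.175 m) or (world y of microscope_front below 0 m and y of slide_tray in the frame of shelf between -0.175 and -0.145 m)) and x of slide_tray in the frame of shelf above 0.042 m and angle between the x axis of slide_tray and the x axis of shelf, either way round below 0.05 rad and z of slide_tray in the frame of shelf between 0.097 and 0.103 m and angle between slide_tray's own z axis and vertical below 0.03 rad and linear speed of slide_tray below 0.01 m/s); the robot touches nothing.
It fails at once if the tray is lifted off the shelf, tipped, or pushed off it (z of slide_tray in the frame of shelf above 0.11 m or z of slide_tray in the frame of shelf below 0.092 m or angle between slide_tray's own z axis and vertical above 0.12 rad).
It fails at once if another thing on the shelf or bench is pushed away, lifted or knocked over (distance of any of oil_bottle, tally_counter, staining_jar, slide_box, petri_dishes, marker_pen, wash_bottle, tip_rack from where it was at the start of the episode above 0.02 m or angle between any of oil_bottle, tally_counter, staining_jar, slide_box, petri_dishes, marker_pen, wash_bottle, tip_rack's own z axis and vertical above 0.35 rad).
It also fails if it takes over 64 s, if anything falls off the work surface, if the arm or the gripper's body presses on something with over 40 N, if the wrist force passes 120 N, or if a joint passes its speed limit or range.

### The arm

A 6-joint arm with a two-finger parallel gripper is mounted at the origin on the work surface. World frame = base frame: x ahead of the robot, y to its left, z up, the work surface at z = 0. Lengths are in mm, angles in rad, forces in N, time in s.
With the tool pointing down it reaches from about 275 to 1000 mm from the base axis. Payload 8.4 kg.
Tool frame: the origin (TCP) lies at the very end of the fingers, on their centre line; the grasp point (between the pads) lies 19 mm behind it; z points along the fingers, x is the direction in which the jaws open and shut, and the axes are right-handed (so a half turn about z gives the same grasp; the last joint's range is limited). The gripper opens to 85 mm and grips with 20 to 120 N. Pads are 22 mm wide; open, the fingers measure 114 mm over their backs; the gripper's body (76 mm by 85 mm) begins 54 mm behind the grasp point. The pads swing forward as they close: fully open they stand 13 mm farther back than shut.
Start: joints at [1.33, 0.353, 1.633, -0, 1.155, -0.002], TCP at [147.834, 607.267, 231.281] pointing down, gripper open.
Joint ranges: [-2.63, 2.63], [-0.92, 2.1], [0.06, 2.66], [-1.3, 4.44], [0, 2.69], [-3.02, 3.02]. Speed limits (rad/s): [2.22, 2.22, 2.79, 3.14, 3.14, 3.14].

### API

Orientations are given as [roll, pitch, yaw] about the fixed x, y, z axes, in that order (R = Rz(yaw) Ry(pitch) Rx(roll)).
In Python, from rig import r gives the robot as it stands.
- The arm moves only by the tool arm_command, never from a script. Its argument "targets" is a list of rows, each a list of 6 numbers: the shift along the tool's x, y, z in m, then the turn, a rotation vector about the tool's x, y, z in rad. A call has 1 to 20 rows; each row shifts and turns the commanded pose from where the row before left it, along the tool's axes as they then stand; what a row does not reach is not made up. A row lasts 1/12 s, in which the tool goes at most 41.7 mm and 7.16 degrees, less where a joint would pass 70% of its speed; a pose out of reach is approached as far as the arm can. A call is refused whole if a number of a shift passes 0.0417 or a number of a turn 0.125, either way. A call with a gripper value outside its range is refused whole. "fingers" is the finger opening in m, from 0 to 0.0854, set as the call begins (left out, the last holds). The fingers move at their own pace and stop on an object; "squeeze" is the grip in N (left out, the last holds). Time passes only in rows, so rows that do not move let the fingers close. It gives the time, the measured TCP pose, the force and the opening at its end, in the units of the state.
- r.sense(): the state, without advancing time (a new reading comes with each control period).
- r.grab_frame(name): name is "side" or "top"; returns a dict with "image" (480x640x3 uint8, blue, green, red), "fx", "fy", "cx", "cy" (pixels), "k1" (the pictures are not rectified: a ray, as slopes to the right and down, at radius r is drawn at 1 + k1 r^2 times it, then the intrinsics apply), "xyz" and "orientation" of the camera in the world. Camera axes: x right, y down, z forward; pixel columns grow to the right and rows downward; lengths in mm; the calibration is good to about 2 mm. A picture is of the moment at which its call begins. There is no depth.
- r.sign_off(): hands the job in, once; it reports no verdict.
The state is a dict: "clock": time; "qpos": joint angles; "qvel": joint speeds; "joint_efforts": joint torques, N m; "eef_pos": TCP position; "tcp_rot": TCP orientation; "contact_force": force on the tool from outside, world axes, zero at the start; "wrist_torque": the same for the moment, N m; "opening": opening from 0.0 (shut) to 1.0 (fully open).
Only numpy, scipy, OpenCV 4.12 (cv2) and the standard library are available. Lean on these libraries where they do the work, as an engineer would, in place of code of your own. Each camera call takes 0.05 s, during which the arm holds its last target.

## Working session

There is one attempt and no reset: what is moved stays moved. The work goes in short steps, Python scripts to look and compute and a tool call to move; the robot and the scene stay as the last step left them, time stands still between calls to the robot, and variables do not carry over. Pictures are saved under pics/ and viewed, and the job is handed in when it is done.

Besides the shell and the picture viewer there is one more tool, called after "Emit:" by a JSON object that holds its "name" and its "arguments", one argument or row to a line. arm_command: Moves the arm, as the interface text tells. Its arguments: {"type":"object","properties":{"targets":{"type":"array"},"fingers":{"type":"number"},"squeeze":{"type":"number"}},"required":["targets"]}

```bash
ls; mkdir -p pics
python3 - <<'E'
from rig import r
import cv2
print(r.sense())
for n in("side","top"):
    f=r.grab_frame(n); cv2.imwrite(f"pics/{n}0.png",f["image"]); print({k:v for k,v in f.items() if k!="image"})
E
```

```text
pics
{'clock': 0.0, 'qpos': array([ 1.32959745e+00,  3.53640694e-01,  1.63418299e+00, -1.20334139e-05,
        1.15520225e+00, -2.40424162e-03]), 'qvel': array([-3.73274408e-04,  3.43410759e-04,  2.70302909e-04, -9.01484511e-04,
       -9.15054780e-05,  3.15628166e-03]), 'joint_efforts': array([ 2.33362793e-03, -6.05268574e+01, -3.42063296e+01,  7.09907090e-05,
        9.43920080e-03,  5.18699051e-05]), 'eef_pos': array([147.71773415, 606.77234898, 230.54543798]), 'tcp_rot': array([3.14158510e+00, 1.43330603e-03, 1.33200655e+00]), 'contact_force': array([0.42238868, 0.76485298, 0.04658923]), 'wrist_torque': array([ 0.02348599,  0.0021442 , -0.06657276]), 'opening': 0.9973766936705771}
{'fx': 610.9768353375807, 'fy': 610.9768353375807, 'cx': 315.421898941499, 'cy': 240.30405718193742, 'k1': -0.027183786189524755, 'xyz': array([-197.66467732, -765.02807329, 1110.54774217]), 'orientation': array([-2.34857815, -0.00971755, -0.73754076])}
{'fx': 551.7961695481414, 'fy': 551.7961695481414, 'cx': 323.71769356266736, 'cy': 242.54358573543595, 'k1': -0.1549689479762794, 'xyz': array([ 264.74242055,   10.28324717, 1677.47599096]), 'orientation': array([-2.99293256, -0.01072901, -1.56162327])}
```

View pics/side0.png

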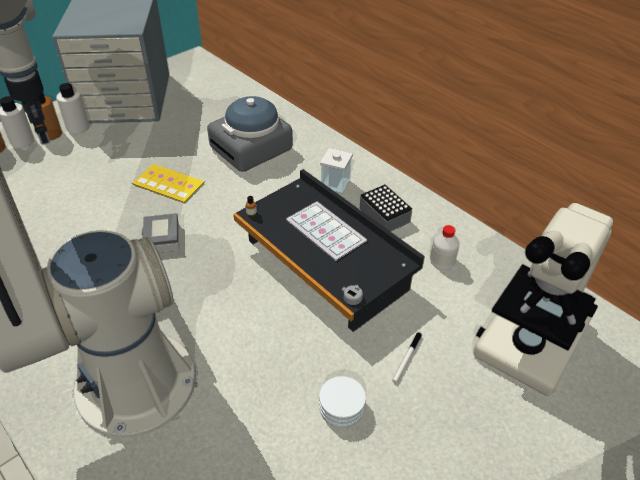

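View pics/top0.png

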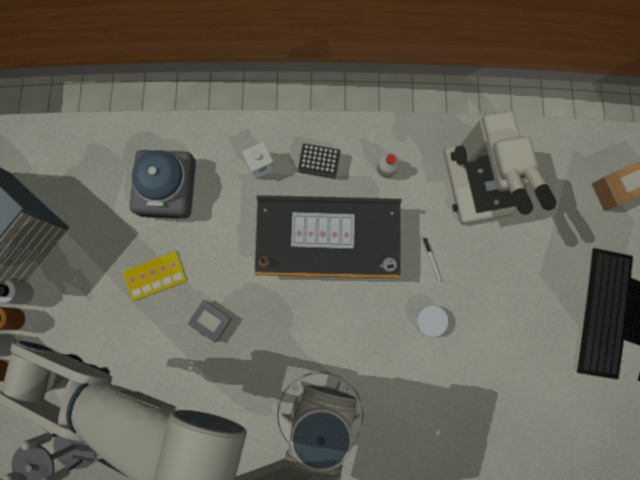

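The top view shows the microscope at (490,180), on the robot's right (-y). The tray is at (323,231), the shelf spans x 256–401, and the orange lip runs along y≈275. The bottle is at (264,262) and the counter at (390,265). Next I'll measure these.

```bash
cat > h.py <<'E'
from rig import r
import cv2, numpy as np
from scipy.spatial.transform import Rotation as R
def rays(f,px):
    px=np.asarray(px,float).reshape(-1,1,2)
    K=np.array([[f['fx'],0,f['cx']],[0,f['fy'],f['cy']],[0,0,1]])
    u=cv2.undistortPoints(px,K,np.array([f['k1'],0,0,0,0.])).reshape(-1,2)
    d=np.c_[u,np.ones(len(u))]@R.from_euler('xyz',f['orientation']).as_matrix().T
    return d
def plane(f,px,z):
    d=rays(f,px);c=np.asarray(f['xyz']);return c+d*((z-c[2])/d[:,2])[:,None]
def proj(f,P):
    M=R.from_euler('xyz',f['orientation']).as_matrix()
    K=np.array([[f['fx'],0,f['cx']],[0,f['fy'],f['cy']],[0,0,1]])
    p=(np.asarray(P,float).reshape(-1,3)-f['xyz'])@M
    u=p[:,:2]/p[:,2:]; u=u*(1+f['k1']*(u**2).sum(1,keepdims=True))
    return u*f['fx']+[f['cx'],f['cy']]
def tray(f,off=None):
    im=f['image']; g=im.min(2).astype(np.uint8)
    hull=proj(f,SH) 
    m=np.zeros(g.shape,np.uint8); cv2.fillConvexPoly(m,cv2.convexHull(hull.astype(np.int32)),255)
    b=((g>95)&(m>0)).astype(np.uint8)*255
    b=cv2.morphologyEx(b,cv2.MORPH_CLOSE,np.ones((5,5)))
    cs=cv2.findContours(b,0,1)[0]; c=max(cs,key=cv2.contourArea)
    return c
E
python3 - <<'E'
from h import *
for n,z in(("top",(240,180,410,290)),("side",(220,150,440,340))):
    f=r.grab_frame(n); a=f['image'][z[1]:z[3],z[0]:z[2]]
    s=3.5 if n=="side" else 4.5
    s=min(800/a.shape[1],600/a.shape[0])
    print(n,s)
    cv2.imwrite(f"pics/{n}1.png",cv2.resize(a,None,fx=s,fy=s,interpolation=cv2.INTER_CUBIC))
E
```

```text
top 4.705882352941177
side 3.1578947368421053
```

View pics/top1.png

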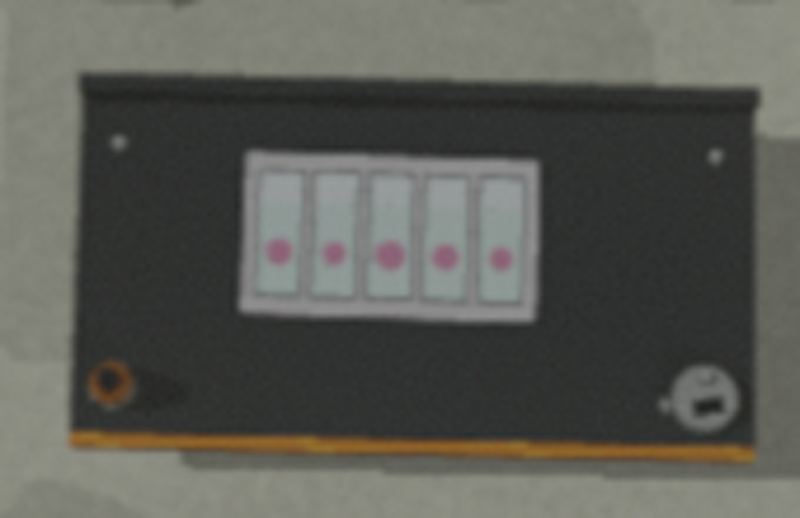

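View pics/side1.png

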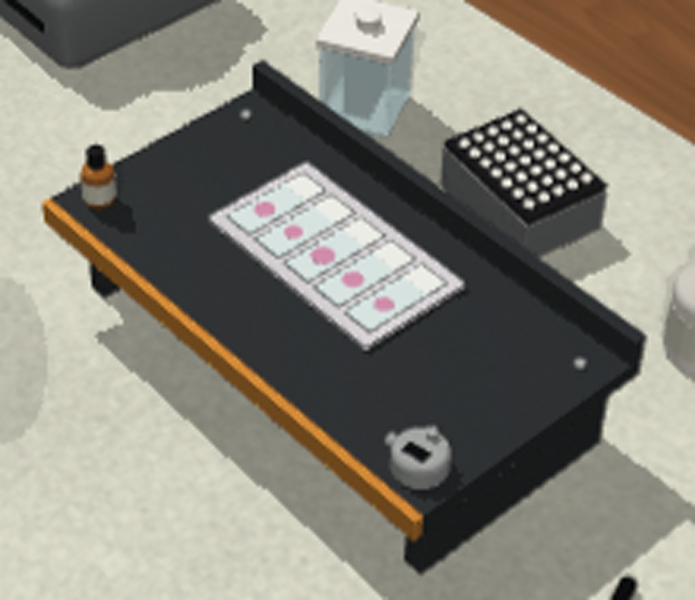

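Run:
```python
from h import *
np.set_printoptions(suppress=True,precision=1)
ft=r.grab_frame("top");fs=r.grab_frame("side")
def T(p,z):
    p=np.array(p,float);return plane(ft,(p+.5)/4.70588-.5+[240,180],z)
def S(p,z):
    p=np.array(p,float);return plane(fs,(p+.5)/3.15789-.5+[220,150],z)
tt=T([(246,151),(540,160),(535,322),(239,313)],106);ts=S([(308,163),(464,286),(367,349),(210,218)],106)
for n,t in(("top",tt),("side",ts)):
    print(n,t[:,:2].tolist(),"c",t.mean(0),"sides",[np.linalg.norm(t[i]-t[i-1]) for i in range(4)])
    d=t[0]-t[1];e=t[3]-t[2];print("yaw",np.arctan2(-d[0],d[1]),np.arctan2(-e[0],e[1]))
print("upstand back top T",T([(80,74),(760,91)],124),"S",S([(254,80-15),(643,338)],124))
print("upstand inner bottom T",T([(83,102),(755,110)],100))
print("board ends T",T([(72,432),(754,444)],108))
print("lip T z108",T([(71,433),(755,446)],108),"S",S([(45,203),(420,518)],108))
print("bottle top T",T([(110,380)],152),"S",S([(96,150)],152))
print("counter T",T([(705,397)],126),"S",S([(421,445)],126))
print("screws T",T([(118,143),(714,157)],100),"S",S([(246,114),(580,363)],100))
```

```text
top [[589.878678637964, 88.90686183395341], [586.2704649972674, -92.70653670770986], [485.198381917501, -89.70155022964005], [488.819839644611, 91.3537138131686]] c [537.5  -0.5 106. ] sides [np.float64(101.08845642946883), np.float64(181.64923819143843), np.float64(101.11674402301813), np.float64(181.09147852309448)]
yaw -0.01986493858837969 -0.019999279817254235
side [[592.540793043912, 83.56398967357677], [585.3433814902447, -96.33643185272251], [486.93666839786533, -95.0977073342043], [492.71654328007355, 86.00362692078795]] c [539.4  -5.5 106. ] sides [np.float64(99.85405685705103), np.float64(180.04434008991515), np.float64(98.41450919492843), np.float64(181.19354354554804)]
yaw -0.03998642731772024 -0.031904313073494
upstand back top T [[ 633.4  191.   124. ]
 [ 627.7 -227.3  124. ]] S [[ 628.1  189.   124. ]
 [ 628.8 -230.2  124. ]]
upstand inner bottom T [[ 621.3  191.3  100. ]
 [ 621.1 -227.6  100. ]]
board ends T [[ 414.4  191.5  108. ]
 [ 411.3 -223.4  108. ]]
lip T z108 [[ 413.8  192.1  108. ]
 [ 410.1 -224.   108. ]] S [[ 407.1  182.2  108. ]
 [ 405.4 -231.4  108. ]]
bottle top T [[441.4 164.7 152. ]] S [[445.8 163.2 152. ]]
counter T [[ 437.8 -191.2  126. ]] S [[ 439.  -197.1  126. ]]
screws T [[ 595.4  168.8  100. ]
 [ 590.8 -201.5  100. ]] S [[ 600.5  167.7  100. ]
 [ 595.8 -203.2  100. ]]
```

Emit:
{"name": "arm_command", "arguments": {
  "targets": [
    [0, 0, 0, 0, 0, -0.114],
    [0, 0, 0, 0, 0, -0.114],
    [-0.0337, 0.0178, 0, 0, 0, 0],
    [-0.0337, 0.0178, 0, 0, 0, 0],
    [-0.0337, 0.0178, 0, 0, 0, 0],
    [-0.0337, 0.0178, 0, 0, 0, 0],
    [-0.0337, 0.0178, 0, 0, 0, 0],
    [-0.0337, 0.0178, 0, 0, 0, 0],
    [-0.0337, 0.0178, 0, 0, 0, 0],
    [-0.0337, 0.0178, 0, 0, 0, 0],
    [-0.0337, 0.0178, 0, 0, 0, 0],
    [-0.0337, 0.0178, 0, 0, 0, 0],
    [-0.0337, 0.0178, 0, 0, 0, 0],
    [-0.0337, 0.0178, 0, 0, 0, 0],
    [-0.0337, 0.0178, 0, 0, 0, 0],
    [-0.0337, 0.0178, 0, 0, 0, 0],
    [-0.0337, 0.0178, 0, 0, 0, 0],
    [-0.0337, 0.0178, 0, 0, 0, 0],
    [-0.0337, 0.0178, 0, 0, 0, 0],
    [-0.0337, 0.0178, 0, 0, 0, 0]
  ],
  "fingers": 0.04
}}

```text
clock: 1.97
eef_pos: [462.2, -4.7, 231.5]
tcp_rot: [3.141, -0.0, 1.56]
contact_force: [0.2, 1.3, 0.3]
opening: 0.467
```

Emit:
{"name": "arm_command", "arguments": {
  "targets": [
    [0, 0, 0.03, 0, 0, 0],
    [0, 0, 0.03, 0, 0, 0],
    [0, 0, 0.03, 0, 0, 0],
    [0, 0, 0.015, 0, 0, 0],
    [0, 0, 0.005, 0, 0, 0],
    [0, 0, 0, 0, 0, 0]
  ]
}}

```text
clock: 2.47
eef_pos: [460.9, -2.7, 120.3]
tcp_rot: [-3.139, -0.0, 1.56]
contact_force: [0.5, 0.7, -0.1]
opening: 0.47
```

Run:
```python
from h import *
s=r.sense();print(s['eef_pos'],s['contact_force'])
f=r.grab_frame("side");a=f['image'][150:340,200:440];cv2.imwrite("pics/s2.png",cv2.resize(a,None,fx=3.15,fy=3.15,interpolation=2))
```

```text
[460.91084132  -2.7495233  120.33808006] [ 0.45774549  0.70597082 -0.1371351 ]
```

View pics/s2.png

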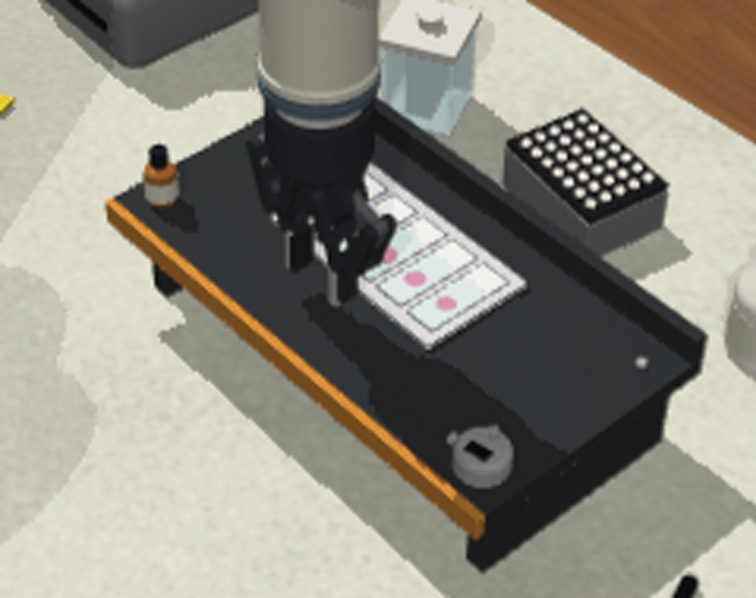

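The fingers, around (300–345, 260–300), are above the board just in front of the tray. I'll lower them until I feel the board.

Emit:
{"name": "arm_command", "arguments": {
  "targets": [
    [0, 0, 0.006, 0, 0, 0],
    [0, 0, 0.005, 0, 0, 0],
    [0, 0, 0.003, 0, 0, 0],
    [0, 0, 0.001, 0, 0, 0],
    [0, 0, 0, 0, 0, 0]
  ]
}}

```text
clock: 2.93
eef_pos: [461.6, -2.7, 106.3]
tcp_rot: [-3.142, 0.0, 1.56]
contact_force: [-0.4, -0.2, 0.3]
opening: 0.467
```

Emit:
{"name": "arm_command", "arguments": {
  "targets": [
    [0, 0, 0.001, 0, 0, 0],
    [0, 0, 0, 0, 0, 0],
    [0, 0, 0.001, 0, 0, 0],
    [0, 0, 0, 0, 0, 0]
  ]
}}

```text
clock: 3.27
eef_pos: [461.7, -2.8, 104.3]
tcp_rot: [3.141, 0.0, 1.56]
contact_force: [-0.3, 0.2, 0.1]
opening: 0.47
```

Emit:
{"name": "arm_command", "arguments": {
  "targets": [
    [0, 0, 0.001, 0, 0, 0],
    [0, 0, 0, 0, 0, 0]
  ]
}}

```text
clock: 3.43
eef_pos: [461.6, -2.8, 103.2]
tcp_rot: [-3.141, -0.0, 1.56]
contact_force: [-0.4, -0.5, 0.1]
opening: 0.468
```

Emit:
{"name": "arm_command", "arguments": {
  "targets": [
    [0, 0, 0.001, 0, 0, 0],
    [0, 0, 0, 0, 0, 0]
  ]
}}

```text
clock: 3.6
eef_pos: [461.6, -2.8, 102.2]
tcp_rot: [-3.141, 0.0, 1.56]
contact_force: [0.2, 0.0, -0.6]
opening: 0.472
```

Emit:
{"name": "arm_command", "arguments": {
  "targets": [
    [0, 0, 0.001, 0, 0, 0],
    [0, 0, 0, 0, 0, 0],
    [0, 0, 0.001, 0, 0, 0],
    [0, 0, 0, 0, 0, 0]
  ]
}}

```text
clock: 3.93
eef_pos: [461.6, -2.7, 100.1]
tcp_rot: [-3.141, -0.0, 1.56]
contact_force: [0.5, 0.2, -0.8]
opening: 0.468
```

Emit:
{"name": "arm_command", "arguments": {
  "targets": [
    [0, 0, 0.001, 0, 0, 0],
    [0, 0, 0, 0, 0, 0]
  ]
}}

```text
clock: 4.1
eef_pos: [461.6, -2.8, 99.2]
tcp_rot: [-3.141, 0.0, 1.56]
contact_force: [0.7, -0.1, -0.1]
opening: 0.465
```

Emit:
{"name": "arm_command", "arguments": {
  "targets": [
    [0, 0, 0.001, 0, 0, 0],
    [0, 0, 0, 0, 0, 0]
  ]
}}

```text
clock: 4.27
eef_pos: [461.8, -2.8, 98.5]
tcp_rot: [3.142, 0.0, 1.56]
contact_force: [-2.1, -0.1, 3.9]
opening: 0.468
```

The board touches at TCP z≈98.7. I'll raise 2 mm and push back slowly.

Emit:
{"name": "arm_command", "arguments": {
  "targets": [
    [0, 0, -0.0023, 0, 0, 0],
    [0, 0.004, 0, 0, 0, 0],
    [0, 0.004, 0, 0, 0, 0],
    [0, 0.004, 0, 0, 0, 0],
    [0, 0.004, 0, 0, 0, 0],
    [0, 0.004, 0, 0, 0, 0],
    [0, 0.004, 0, 0, 0, 0],
    [0, 0.004, 0, 0, 0, 0],
    [0, 0.004, 0, 0, 0, 0]
  ]
}}

```text
clock: 5.02
eef_pos: [493.8, -3.1, 100.4]
tcp_rot: [-3.141, -0.0, 1.56]
contact_force: [-2.7, -0.7, 0.4]
opening: 0.472
```

Run:
```python
from h import *
for n,z in(("top",(240,180,410,290)),("side",(220,150,440,340))):
    f=r.grab_frame(n); a=f['image'][z[1]:z[3],z[0]:z[2]]
    s=min(800/a.shape[1],600/a.shape[0])
    cv2.imwrite(f"pics/{n}3.png",cv2.resize(a,None,fx=s,fy=s,interpolation=cv2.INTER_CUBIC))
```

```text
(no output)
```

View pics/side3.png

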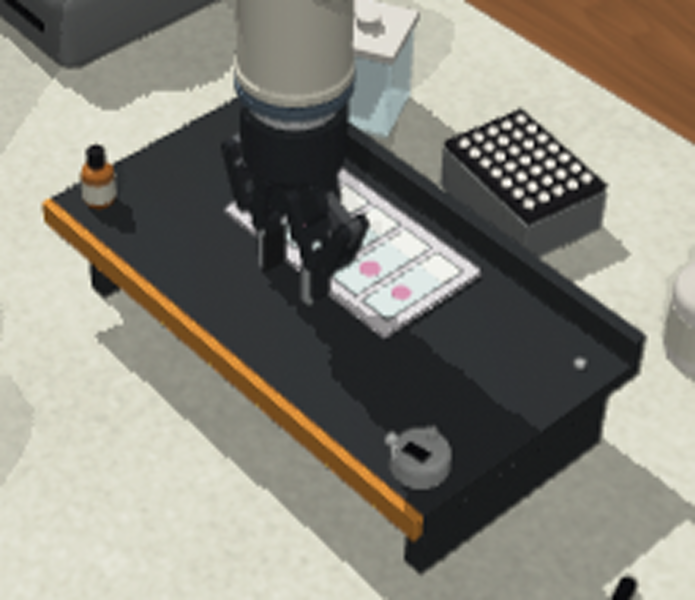

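The tray is sliding: its near corner is now at (387,335), flush against the fingers, at 2.7 N. I'll continue in small steps until it stops at the upstand.

Emit:
{"name": "arm_command", "arguments": {
  "targets": [
    [0, 0.003, 0, 0, 0, 0],
    [0, 0.003, 0, 0, 0, 0],
    [0, 0.002, 0, 0, 0, 0],
    [0, 0, 0, 0, 0, 0]
  ]
}}

```text
clock: 5.45
eef_pos: [502.4, -3.2, 100.6]
tcp_rot: [3.141, 0.0, 1.56]
contact_force: [-0.3, -0.6, -0.7]
opening: 0.465
```

Emit:
{"name": "arm_command", "arguments": {
  "targets": [
    [0, 0.002, 0, 0, 0, 0],
    [0, 0.002, 0, 0, 0, 0],
    [0, 0, 0, 0, 0, 0]
  ]
}}

```text
clock: 5.7
eef_pos: [506.1, -3.2, 100.6]
tcp_rot: [3.141, 0.0, 1.56]
contact_force: [-0.6, 0.1, 0.9]
opening: 0.466
```

Emit:
{"name": "arm_command", "arguments": {
  "targets": [
    [0, 0.002, 0, 0, 0, 0],
    [0, 0, 0, 0, 0, 0]
  ]
}}

```text
clock: 5.87
eef_pos: [508.0, -3.3, 100.6]
tcp_rot: [3.141, 0.0, 1.56]
contact_force: [-2.5, 0.8, -0.7]
opening: 0.465
```

Emit:
{"name": "arm_command", "arguments": {
  "targets": [
    [0, 0.0015, 0, 0, 0, 0],
    [0, 0, 0, 0, 0, 0]
  ]
}}

```text
clock: 6.03
eef_pos: [509.4, -3.3, 100.6]
tcp_rot: [3.141, 0.0, 1.56]
contact_force: [-1.6, 0.2, 0.5]
opening: 0.467
```

Emit:
{"name": "arm_command", "arguments": {
  "targets": [
    [0, 0.0015, 0, 0, 0, 0],
    [0, 0, 0, 0, 0, 0]
  ]
}}

```text
clock: 6.2
eef_pos: [510.9, -3.3, 100.6]
tcp_rot: [3.141, -0.0, 1.56]
contact_force: [-2.2, 0.3, 0.4]
opening: 0.466
```

Emit:
{"name": "arm_command", "arguments": {
  "targets": [
    [0, 0.0015, 0, 0, 0, 0],
    [0, 0, 0, 0, 0, 0]
  ]
}}

```text
clock: 6.37
eef_pos: [511.4, -3.2, 100.4]
tcp_rot: [-3.14, -0.0, 1.56]
contact_force: [-5.6, 0.3, 4.0]
opening: 0.469
```

Run:
```python
from h import *
for n,z in(("top",(280,190,380,260)),("side",(280,170,430,282))):
    f=r.grab_frame(n); a=f['image'][z[1]:z[3],z[0]:z[2]]
    s=min(800/a.shape[1],600/a.shape[0]);print(s)
    cv2.imwrite(f"pics/{n}4.png",cv2.resize(a,None,fx=s,fy=s,interpolation=cv2.INTER_CUBIC))
```

```text
8.0
5.333333333333333
```

View pics/side4.png

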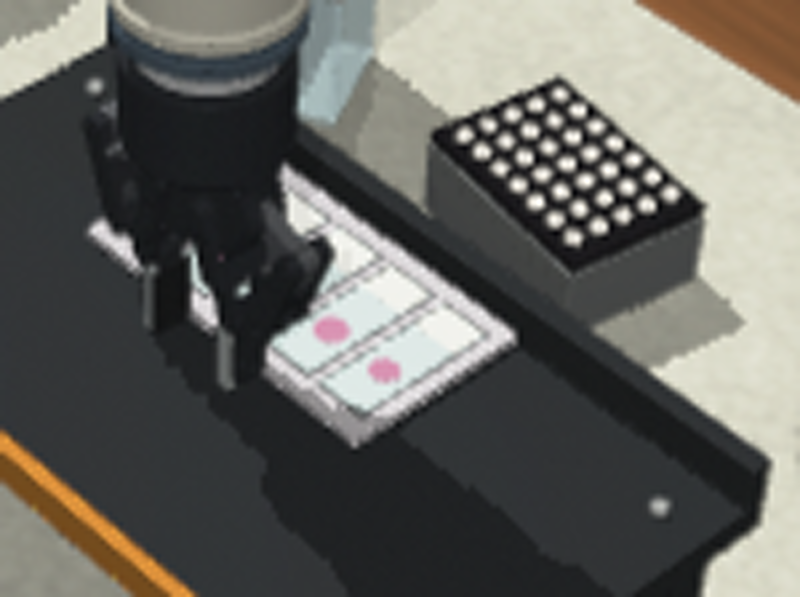

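View pics/top4.png

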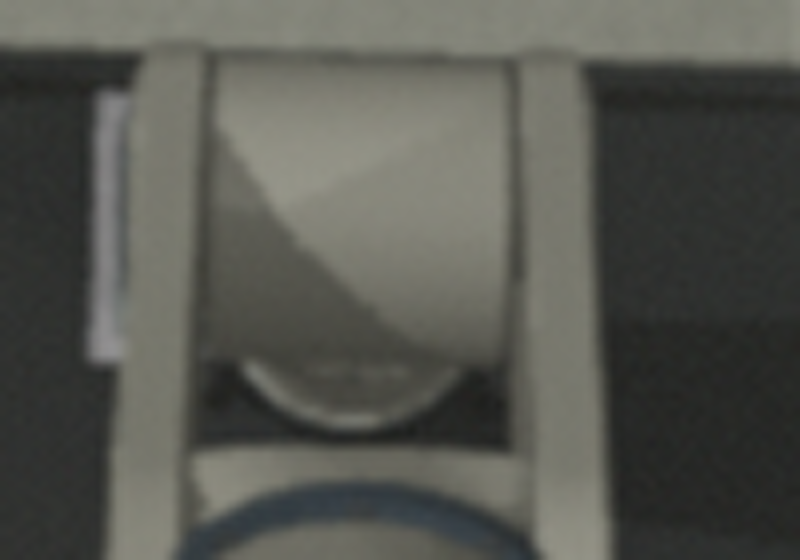

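The tray's back edge, (285,165) to (515,335), now meets the upstand. One more small push will confirm it.

Emit:
{"name": "arm_command", "arguments": {
  "targets": [
    [0, 0.0015, 0, 0, 0, 0],
    [0, 0, 0, 0, 0, 0]
  ]
}}

```text
clock: 6.63
eef_pos: [511.5, -3.2, 100.2]
tcp_rot: [-3.137, -0.0, 1.56]
contact_force: [-9.3, 0.5, 7.3]
opening: 0.472
```

Emit:
{"name": "arm_command", "arguments": {
  "targets": [
    [0, -0.012, 0, 0, 0, 0],
    [0, 0, -0.03, 0, 0, 0],
    [0, 0, -0.03, 0, 0, 0],
    [0.0314, 0.0159, 0, 0, 0, 0],
    [0.0314, 0.0159, 0, 0, 0, 0],
    [0.0314, 0.0159, 0, 0, 0, 0],
    [0.0314, 0.0159, 0, 0, 0, 0],
    [0, 0, 0, 0, 0, 0.1208],
    [0, 0, 0, 0, 0, 0.1208],
    [0, 0, 0, 0, 0, 0.1208],
    [0, 0, 0, 0, 0, 0.1208],
    [0, 0, 0, 0, 0, 0.1208],
    [0, 0, 0, 0, 0, 0.1208],
    [0, 0, 0, 0, 0, 0.1208],
    [0, 0, 0, 0, 0, 0.1208],
    [0, 0, 0, 0, 0, 0.1208],
    [0, 0, 0, 0, 0, 0.1208],
    [0, 0, 0, 0, 0, 0.1208],
    [0, 0, 0, 0, 0, 0.1208],
    [0, 0, 0, 0, 0, 0.1208]
  ]
}}

```text
clock: 8.3
eef_pos: [567.5, 121.9, 160.8]
tcp_rot: [-3.141, -0.002, -0.016]
contact_force: [0.3, 0.2, -0.7]
opening: 0.468
```

Run:
```python
from h import *
s=r.sense();print(s['eef_pos'],s['tcp_rot'],s['qpos'])
for n,z in(("top",(240,180,410,290)),("side",(220,150,440,340))):
    f=r.grab_frame(n); a=f['image'][z[1]:z[3],z[0]:z[2]]
    s=min(800/a.shape[1],600/a.shape[0])
    cv2.imwrite(f"pics/{n}5.png",cv2.resize(a,None,fx=s,fy=s,interpolation=cv2.INTER_CUBIC))
```

```text
[567.46532043 121.9000977  160.80429934] [-3.14123383e+00 -1.67682771e-03 -1.63289053e-02] [ 2.09029738e-01  3.60398665e-01  1.79638557e+00 -2.99814508e-05
  9.83093807e-01  2.25374944e-01]
```

View pics/side5.png

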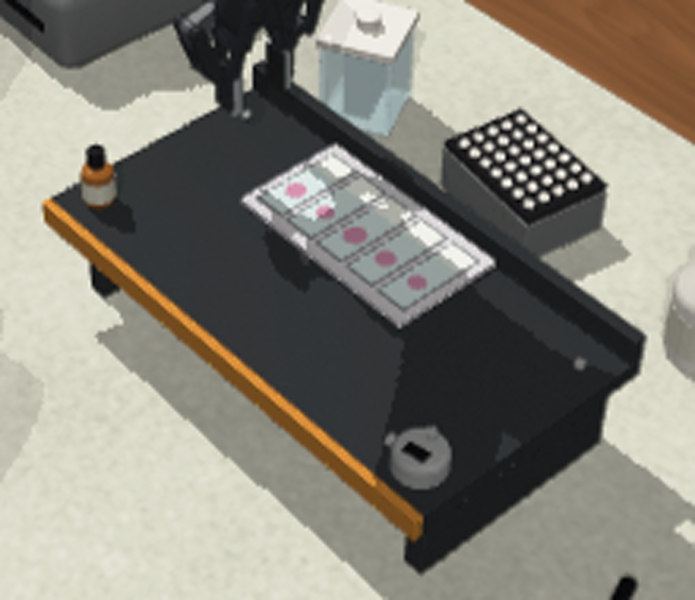

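View pics/top5.png

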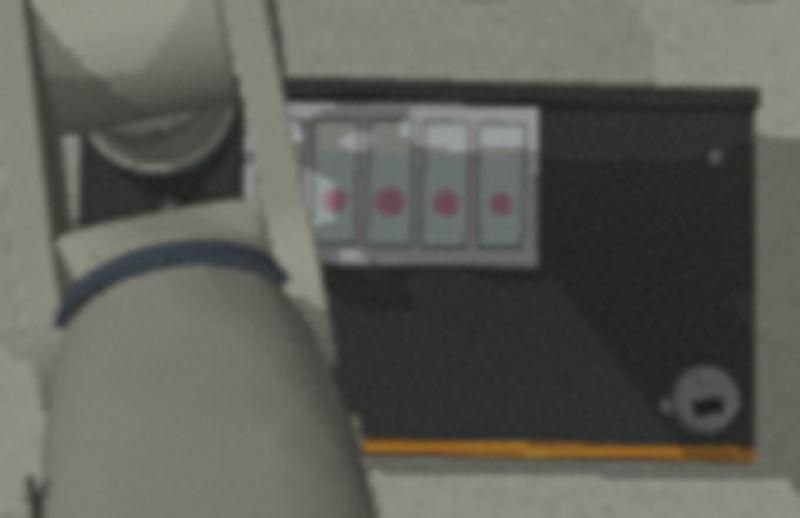

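Run:
```python
from h import *
np.set_printoptions(suppress=True,precision=1)
ft=r.grab_frame("top");fs=r.grab_frame("side")
def T(p,z):
    p=np.array(p,float);return plane(ft,(p+.5)/4.70588-.5+[240,180],z)
def S(p,z):
    p=np.array(p,float);return plane(fs,(p+.5)/3.15789-.5+[220,150],z)
print(T([(541,107),(539,268)],106)[:,:2],T([(755,110),(755,440)],100)[:,:2])
print(S([(337,146),(495,264),(401,326),(243,198)],106)[:,:2])
print(S([(627,376),],100)[:,:2])
```

```text
[[619.8 -93.3]
 [518.7 -92.1]] [[ 621.1 -227.6]
 [ 414.5 -225.2]]
[[623.9  83.5]
 [619.7 -95.4]
 [521.3 -94.9]
 [526.8  86.5]]
[[ 611.4 -234.2]]
```

Emit:
{"name": "arm_command", "arguments": {
  "targets": [
    [0, 0, 0.03, 0, 0, 0],
    [0, 0, 0.015, 0, 0, 0],
    [0, 0, 0.008, 0, 0, 0],
    [0, 0, 0.004, 0, 0, 0],
    [0, 0, 0.002, 0, 0, 0],
    [0, 0, 0, 0, 0, 0]
  ]
}}

```text
clock: 9.0
eef_pos: [567.0, 121.8, 101.8]
tcp_rot: [-3.142, -0.0, -0.009]
contact_force: [0.3, 0.2, 0.3]
opening: 0.468
```

Emit:
{"name": "arm_command", "arguments": {
  "targets": [
    [0, 0, 0.001, 0, 0, 0],
    [0, 0, 0, 0, 0, 0]
  ]
}}

```text
clock: 9.17
eef_pos: [567.2, 121.8, 101.3]
tcp_rot: [-3.141, -0.001, -0.01]
contact_force: [-0.5, -0.0, -0.5]
opening: 0.468
```

Emit:
{"name": "arm_command", "arguments": {
  "targets": [
    [0, 0.005, 0, 0, 0, 0],
    [0, 0.005, 0, 0, 0, 0],
    [0, 0.005, 0, 0, 0, 0],
    [0, 0.005, 0, 0, 0, 0],
    [0, 0.005, 0, 0, 0, 0],
    [0, 0.005, 0, 0, 0, 0],
    [0, 0.005, 0, 0, 0, 0],
    [0, 0.005, 0, 0, 0, 0],
    [0, 0.005, 0, 0, 0, 0],
    [0, 0.005, 0, 0, 0, 0]
  ]
}}

```text
clock: 10.0
eef_pos: [566.1, 71.4, 100.7]
tcp_rot: [-3.141, -0.0, -0.01]
contact_force: [-0.7, 2.7, 1.2]
opening: 0.469
```

Run:
```python
from h import *
for n,z in(("top",(240,180,410,290)),("side",(220,150,440,340))):
    f=r.grab_frame(n); a=f['image'][z[1]:z[3],z[0]:z[2]]
    s=min(800/a.shape[1],600/a.shape[0])
    cv2.imwrite(f"pics/{n}6.png",cv2.resize(a,None,fx=s,fy=s,interpolation=cv2.INTER_CUBIC))
```

```text
(no output)
```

View pics/side6.png

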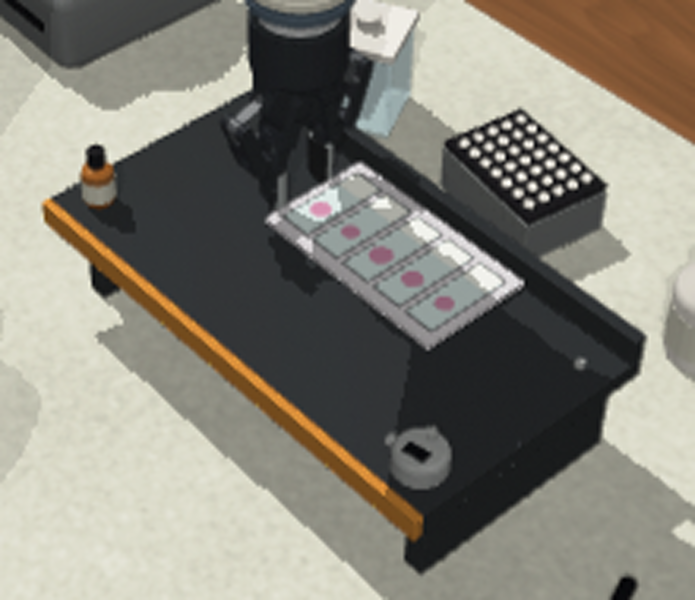

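The tray slides along flush with both fingers; its near-right corner is at (430,347). I'll continue.

Emit:
{"name": "arm_command", "arguments": {
  "targets": [
    [0, 0.006, 0, 0, 0, 0],
    [0, 0.006, 0, 0, 0, 0],
    [0, 0.006, 0, 0, 0, 0],
    [0, 0.006, 0, 0, 0, 0],
    [0, 0.006, 0, 0, 0, 0],
    [0, 0.006, 0, 0, 0, 0],
    [0, 0.006, 0, 0, 0, 0],
    [0, 0.006, 0, 0, 0, 0],
    [0, 0.006, 0, 0, 0, 0],
    [0, 0.006, 0, 0, 0, 0],
    [0, 0.006, 0, 0, 0, 0],
    [0, 0.006, 0, 0, 0, 0],
    [0, 0.006, 0, 0, 0, 0],
    [0, 0.006, 0, 0, 0, 0],
    [0, 0.006, 0, 0, 0, 0],
    [0, 0.006, 0, 0, 0, 0],
    [0, 0.006, 0, 0, 0, 0],
    [0, 0.004, 0, 0, 0, 0],
    [0, 0.002, 0, 0, 0, 0],
    [0, 0, 0, 0, 0, 0]
  ]
}}

```text
clock: 11.77
eef_pos: [565.1, -36.9, 100.6]
tcp_rot: [3.141, -0.0, -0.011]
contact_force: [-0.5, 0.0, -0.6]
opening: 0.468
```

Run:
```python
from h import *
for n,z in(("top",(280,180,450,290)),("side",(280,190,450,317))):
    f=r.grab_frame(n); a=f['image'][z[1]:z[3],z[0]:z[2]]
    cv2.imwrite(f"pics/{n}7.png",cv2.resize(a,None,fx=4.7,fy=4.7,interpolation=cv2.INTER_CUBIC))
```

```text
(no output)
```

View pics/side7.png

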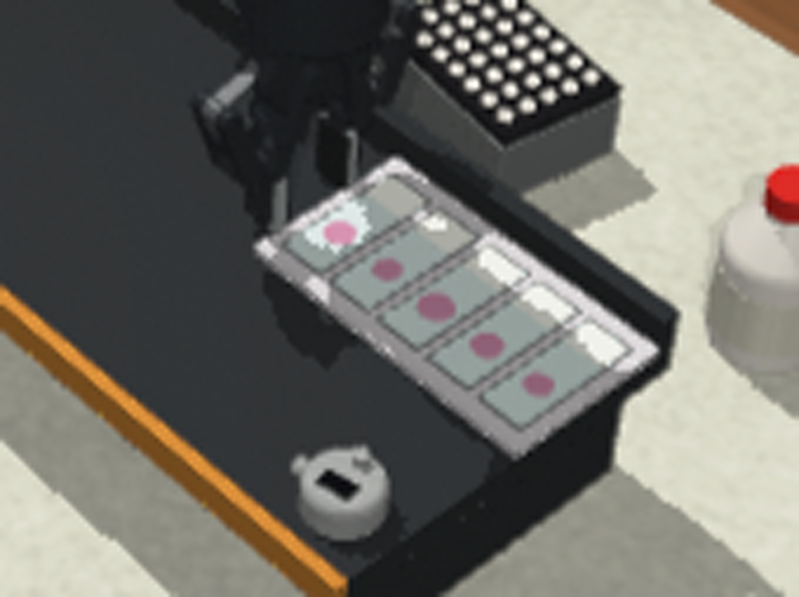

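View pics/top7.png

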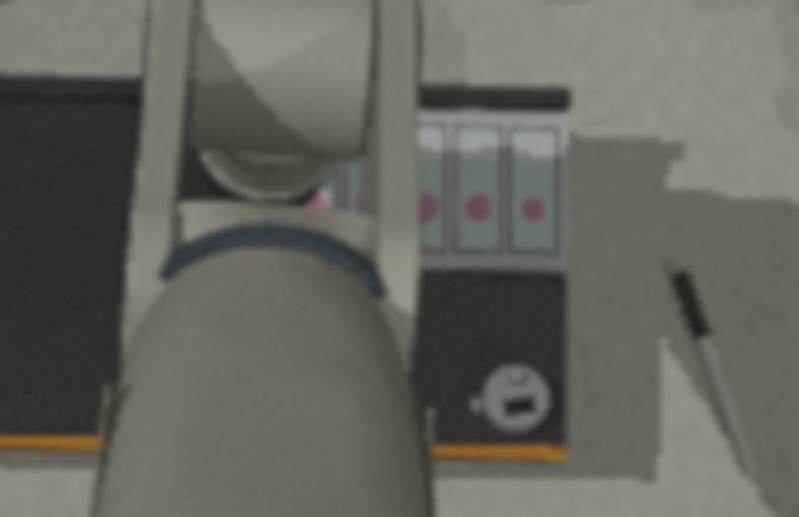

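Run:
```python
from h import *
np.set_printoptions(suppress=True,precision=1)
ft=r.grab_frame("top");fs=r.grab_frame("side")
c=lambda p,o:(np.array(p,float)+.5)/4.7-.5+o
T=lambda p,z:plane(ft,c(p,[280,180]),z)[:,:2]
S=lambda p,z:plane(fs,c(p,[280,190]),z)[:,:2]
print("T tray",T([(569,112),(567,271)],106),"shelf",T([(566,280),(566,440)],100))
print("S tray",S([(397,157),(660,350),(517,455),(256,247)],106),"bottom near",S([(517,461)],100),"shelf end",S([(500,472),(380,552)],100))
```

```text
T tray [[ 618.4 -228.6]
 [ 518.1 -226. ]] shelf [[ 513.4 -226.2]
 [ 414.1 -225.2]]
S tray [[ 623.3  -50.8]
 [ 620.6 -230.7]
 [ 519.9 -230.4]
 [ 523.9  -50.2]] bottom near [[ 521.5 -229.7]] shelf end [[ 510.6 -229. ]
 [ 435.2 -225.4]]
```

The tray's leading edge is level with the shelf end (overhang about 0–0.5 mm in both views), so I'll push another 40 mm.

Emit:
{"name": "arm_command", "arguments": {
  "targets": [
    [0, 0.005, 0, 0, 0, 0],
    [0, 0.005, 0, 0, 0, 0],
    [0, 0.005, 0, 0, 0, 0],
    [0, 0.005, 0, 0, 0, 0],
    [0, 0.005, 0, 0, 0, 0],
    [0, 0.005, 0, 0, 0, 0],
    [0, 0.004, 0, 0, 0, 0],
    [0, 0.003, 0, 0, 0, 0],
    [0, 0.002, 0, 0, 0, 0],
    [0, 0.001, 0, 0, 0, 0],
    [0, 0, 0, 0, 0, 0]
  ]
}}

```text
clock: 12.88
eef_pos: [564.5, -76.6, 100.6]
tcp_rot: [3.141, 0.0, -0.01]
contact_force: [-0.4, 0.8, 0.0]
opening: 0.466
```

Emit:
{"name": "arm_command", "arguments": {
  "targets": [
    [0, -0.01, 0, 0, 0, 0],
    [0, -0.01, 0, 0, 0, 0],
    [0, 0, -0.03, 0, 0, 0],
    [0, 0, -0.04, 0, 0, 0],
    [0, -0.04, -0.01, 0, 0, 0],
    [0, -0.04, 0, 0, 0, 0],
    [0, -0.04, 0, 0, 0, 0],
    [0, 0, 0, 0, 0, 0]
  ]
}}

```text
clock: 13.55
eef_pos: [566.0, 70.3, 181.2]
tcp_rot: [-3.139, -0.001, -0.007]
contact_force: [-0.6, -0.5, -0.0]
opening: 0.468
```

Run:
```python
from h import *
for n,z in(("top",(280,180,450,290)),("side",(280,190,450,317))):
    f=r.grab_frame(n); a=f['image'][z[1]:z[3],z[0]:z[2]]
    cv2.imwrite(f"pics/{n}8.png",cv2.resize(a,None,fx=4.7,fy=4.7,interpolation=cv2.INTER_CUBIC))
```

```text
(no output)
```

View pics/side8.png

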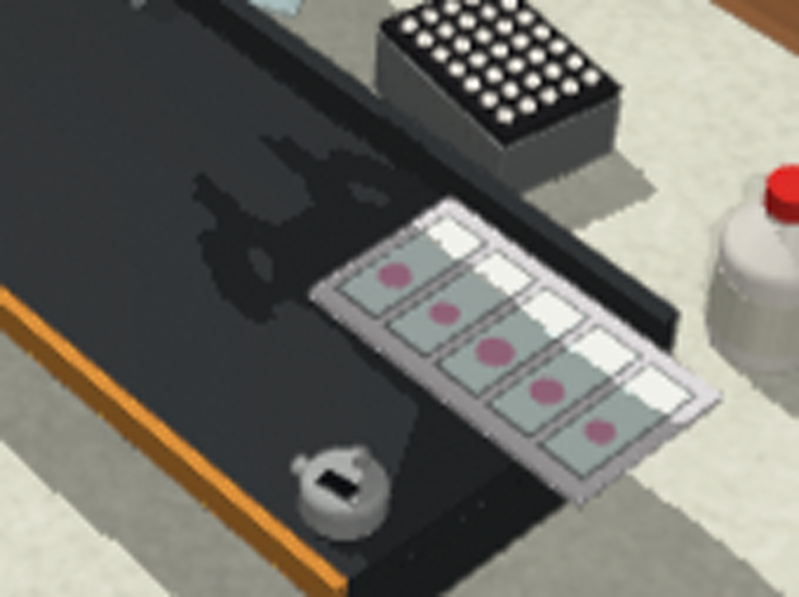

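View pics/top8.png

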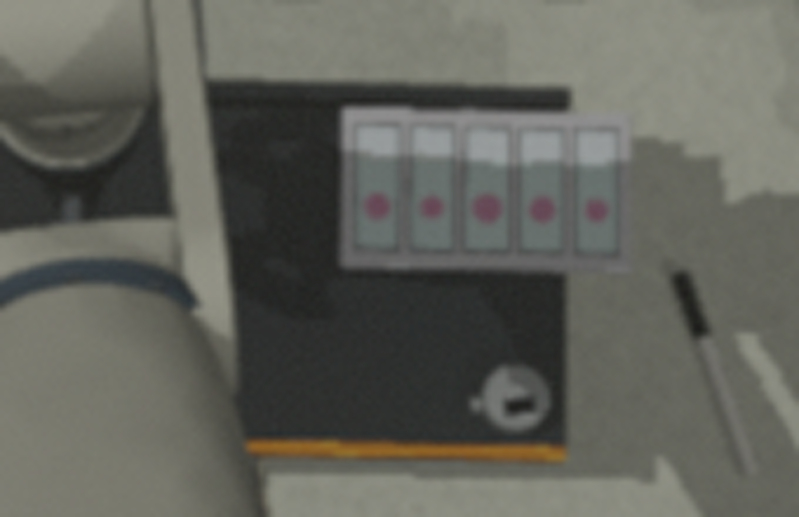

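Run:
```python
from h import *
np.set_printoptions(suppress=True,precision=1)
ft=r.grab_frame("top");fs=r.grab_frame("side")
c=lambda p,o:(np.array(p,float)+.5)/4.7-.5+o
T=lambda p,z:plane(ft,c(p,[280,180]),z)[:,:2]
S=lambda p,z:plane(fs,c(p,[280,190]),z)[:,:2]
print("T tray",T([(342,107),(630,115),(629,272),(341,267)],106),"shelf",T([(566,440)],100))
print("upst back T",T([(210,79),(570,89)],124),"front T",T([(210,98),(570,107)],124))
print("S tray",S([(450,197),(722,395),(580,505),(312,291)],106))
print("S upst back top",S([(679,314),(265,10)],124),"front top",S([(672,324)],124))
```

```text
T tray [[ 619.6  -86.9]
 [ 617.1 -266.9]
 [ 517.9 -264.6]
 [ 519.   -86.4]] shelf [[ 414.1 -225.2]]
upst back T [[ 632.2   -4.7]
 [ 628.9 -226.7]] front T [[ 620.2   -4.8]
 [ 617.5 -226.5]]
S tray [[ 622.1  -89.5]
 [ 620.3 -269.6]
 [ 519.2 -270.2]
 [ 523.3  -90.7]]
S upst back top [[ 630.8 -230.8]
 [ 638.2   64. ]] front top [[ 623.2 -232.9]]
```

The overhang is about 39 mm in both views and the tray's back edge lines up with the upstand. A gentle reseating push from the front will confirm contact.

Emit:
{"name": "arm_command", "arguments": {
  "targets": [
    [0, 0, 0, 0, 0, -0.1208],
    [0, 0, 0, 0, 0, -0.1208],
    [0, 0, 0, 0, 0, -0.1208],
    [0, 0, 0, 0, 0, -0.1208],
    [0, 0, 0, 0, 0, -0.1208],
    [0, 0, 0, 0, 0, -0.1208],
    [0, 0, 0, 0, 0, -0.1208],
    [0, 0, 0, 0, 0, -0.1208],
    [0, 0, 0, 0, 0, -0.1208],
    [0, 0, 0, 0, 0, -0.1208],
    [0, 0, 0, 0, 0, -0.1208],
    [0, 0, 0, 0, 0, -0.1208],
    [0, 0, 0, 0, 0, -0.1208],
    [-0.033, -0.0102, 0, 0, 0, 0],
    [-0.033, -0.0102, 0, 0, 0, 0],
    [-0.033, -0.0102, 0, 0, 0, 0],
    [-0.033, -0.0102, 0, 0, 0, 0],
    [-0.033, -0.0102, 0, 0, 0, 0],
    [-0.033, -0.0102, 0, 0, 0, 0],
    [-0.033, -0.0102, 0, 0, 0, 0]
  ]
}}

```text
clock: 15.42
eef_pos: [490.7, -169.2, 180.5]
tcp_rot: [-3.141, 0.0, 1.558]
contact_force: [0.7, 0.4, 0.4]
opening: 0.464
```

Emit:
{"name": "arm_command", "arguments": {
  "targets": [
    [0, 0, 0, 0, 0, 0],
    [0, 0, 0.03, 0, 0, 0],
    [0, 0, 0.015, 0, 0, 0],
    [0, 0, 0.005, 0, 0, 0],
    [0, 0, 0, 0, 0, 0]
  ]
}}

```text
clock: 15.83
eef_pos: [490.9, -166.7, 129.4]
tcp_rot: [-3.139, -0.001, 1.559]
contact_force: [0.7, -0.4, -0.4]
opening: 0.469
```

Emit:
{"name": "arm_command", "arguments": {
  "targets": [
    [0, 0, 0.015, 0, 0, 0],
    [0, 0, 0.008, 0, 0, 0],
    [0, 0, 0.004, 0, 0, 0],
    [0, 0, 0.002, 0, 0, 0],
    [0, 0, 0, 0, 0, 0]
  ]
}}

```text
clock: 16.25
eef_pos: [492.2, -166.4, 101.7]
tcp_rot: [-3.141, -0.0, 1.56]
contact_force: [0.7, -1.2, 0.1]
opening: 0.467
```

Emit:
{"name": "arm_command", "arguments": {
  "targets": [
    [0, 0.004, 0, 0, 0, 0],
    [0, 0.004, 0, 0, 0, 0],
    [0, 0.004, 0, 0, 0, 0],
    [0, 0.002, 0, 0, 0, 0],
    [0, 0, 0, 0, 0, 0]
  ]
}}

```text
clock: 16.67
eef_pos: [507.0, -166.7, 101.8]
tcp_rot: [3.141, 0.0, 1.56]
contact_force: [0.0, -0.3, 0.8]
opening: 0.468
```

Emit:
{"name": "arm_command", "arguments": {
  "targets": [
    [0, 0.002, 0, 0, 0, 0],
    [0, 0, 0, 0, 0, 0]
  ]
}}

```text
clock: 16.83
eef_pos: [508.4, -166.7, 101.6]
tcp_rot: [3.141, 0.0, 1.56]
contact_force: [0.3, -0.2, 0.3]
opening: 0.467
```

Emit:
{"name": "arm_command", "arguments": {
  "targets": [
    [0, 0.0015, 0, 0, 0, 0],
    [0, 0, 0, 0, 0, 0]
  ]
}}

```text
clock: 17.0
eef_pos: [509.2, -166.6, 101.4]
tcp_rot: [-3.141, -0.0, 1.56]
contact_force: [-1.5, -0.0, 1.3]
opening: 0.466
```

Emit:
{"name": "arm_command", "arguments": {
  "targets": [
    [0, 0.0015, 0, 0, 0, 0],
    [0, 0, 0, 0, 0, 0]
  ]
}}

```text
clock: 17.17
eef_pos: [509.5, -166.5, 101.2]
tcp_rot: [-3.138, -0.001, 1.56]
contact_force: [-6.4, -0.5, 3.7]
opening: 0.473
```

Emit:
{"name": "arm_command", "arguments": {
  "targets": [
    [0, 0.0015, 0, 0, 0, 0],
    [0, 0, 0, 0, 0, 0]
  ]
}}

```text
clock: 17.33
eef_pos: [509.7, -166.4, 101.1]
tcp_rot: [-3.136, -0.001, 1.56]
contact_force: [-10.7, -0.0, 8.0]
opening: 0.469
```

The tray stopped firmly at TCP x = 509.5, as predicted from the first contact plus the shelf yaw, so it is seated. Now I'll withdraw.

Emit:
{"name": "arm_command", "arguments": {
  "targets": [
    [0, -0.008, 0, 0, 0, 0],
    [0, -0.01, 0, 0, 0, 0],
    [0, 0, -0.03, 0, 0, 0],
    [0, 0, -0.04, 0, 0, 0],
    [0, 0, -0.04, 0, 0, 0],
    [0.04, 0, 0, 0, 0, 0],
    [0.04, 0, 0, 0, 0, 0],
    [0.04, 0, 0, 0, 0, 0],
    [0.04, 0, 0, 0, 0, 0],
    [0.04, 0, 0, 0, 0, 0],
    [0.04, 0, 0, 0, 0, 0],
    [0.04, 0, 0, 0, 0, 0],
    [0, 0, 0, 0, 0, 0],
    [0, 0, 0, 0, 0, 0],
    [0, 0, 0, 0, 0, 0]
  ]
}}

```text
clock: 18.58
eef_pos: [497.2, 113.2, 211.5]
tcp_rot: [-3.142, 0.0, 1.561]
contact_force: [0.6, -0.1, 0.2]
opening: 0.467
```

Run:
```python
from h import *
for n,z in(("top",(280,180,450,290)),("side",(280,190,450,317))):
    f=r.grab_frame(n); a=f['image'][z[1]:z[3],z[0]:z[2]]
    cv2.imwrite(f"pics/{n}9.png",cv2.resize(a,None,fx=4.7,fy=4.7,interpolation=cv2.INTER_CUBIC))
    cv2.imwrite(f"pics/{n}9full.png",f['image'])
```

```text
(no output)
```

View pics/top9.png

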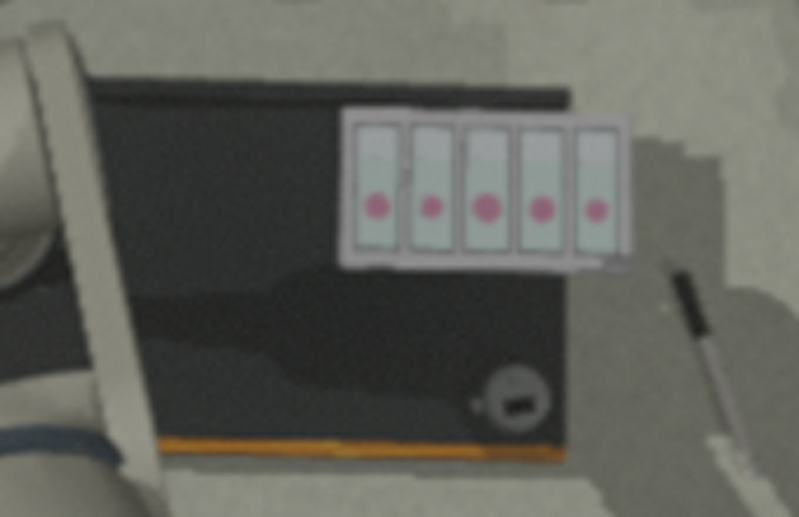

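View pics/side9full.png

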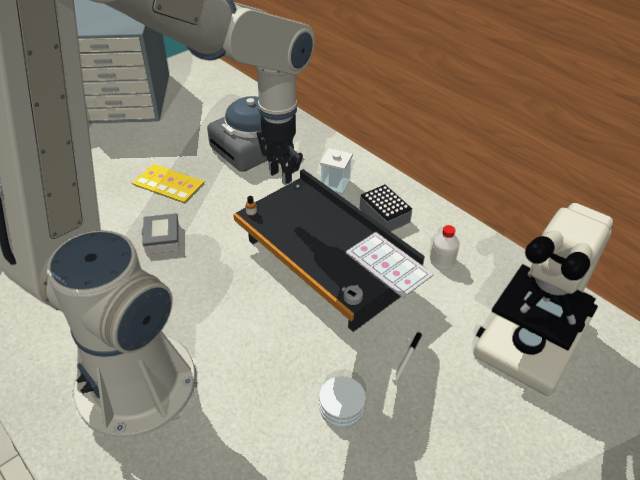

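The tray's corners are unchanged: its right edge is at x≈630 in the zoomed top view against 566 for the shelf end. It lies flush along the upstand, the bystanders are where they were, and the arm is clear. I'm handing in.

Run:
```python
from rig import r
print(r.sense()['contact_force']); print(r.sign_off())
```

```text
[-0.58477423 -0.32046937 -0.37785923]
the job is handed in; nothing more can be done
None
```

The job is handed in: the aluminium tray lies against the upstand and sticks out about 39 mm past the microscope end of the shelf (the right, -y).

I pushed it back to the upstand, slid it along, then gave it one more light push from the front to make sure it was seated. All pushes used the two half-open fingertips.

**Last checks**
- **Seating:** on the final push the tray stopped firmly at about 11 N. The stopping point matched the one predicted from the first contact.
- **Squareness:** tray and upstand are parallel to within about 0.01 rad. I measured this before that final push; afterwards I only checked it by eye.
- **Overhang:** both camera views gave about 39 mm. The views differ by 3–5 mm in absolute position, but the tray-to-shelf distances agree.
- **Surroundings:** by eye, the bottle, counter, pen and the other things had not moved. The arm was clear, at about 0.8 N residual wrist force, about 18.7 s in.

The hand-in reported no verdict. No check failed.

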